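# Clamp the rail on the chiselling board

## Robot

A 6-joint arm with a two-finger parallel gripper is mounted at the origin on the work surface. World frame = base frame: x ahead of the robot, y to its left, z up, the work surface at z = 0. Lengths are in m, angles in rad, forces in N, time in s.
With the tool pointing down it reaches from about 0.25 to 0.725 m from the base axis. Payload 4 kg.
Tool frame: the origin (TCP) lies on the centre line of the jaws, within the pads' length; the fingertips stand 17 mm ahead of it and the grasp point (between the pads) lies 2 mm behind it; z points along the fingers, x is the direction in which the jaws open and shut, and the axes are right-handed (so a half turn about z gives the same grasp; the last joint's range is limited). The gripper opens to 85 mm and grips with 20 to 120 N. Pads are 22 mm wide; open, the fingers measure 114 mm over their backs; the gripper's body (76 mm by 85 mm) begins 54 mm behind the grasp point. The pads swing forward as they close: fully open they stand 13 mm farther back than shut.
Start: joints at [-1.197, 0.241, 0.005, 1.335, 0, 1.571], TCP at [0.183, -0.465, 0.248] pointing down, gripper open.
Joint ranges: [-2.72, 2.72], [-1.05, 1.87], [-1.09, 1.28], [-1.99, 2.15], [-1.42, 1.44], [-3.14, 3.14]. Speed limits (rad/s): [2.79, 2.79, 3.14, 3.14, 3.14, 3.14].

## Interface

Orientations are given as a unit quaternion [x, y, z, w].
In Python, from workcell import bot gives the robot as it stands.
- The arm moves only by the tool jog_arm, never from a script. Its arguments are lists of equal length, an entry for each row: "jaw": the closure, from 0 (fully open) to 1 (shut); "linear": the shift along the tool's x, y, z in m, a list of three; "delta_rot": the turn, a rotation vector about the tool's x, y, z in degrees, a list of three. A call has exactly 8 rows; each row is the pose to reach, as a shift and turn from the pose commanded when the call began, along the tool's axes at that moment; what a row does not reach only later rows make up. A row lasts 1/12 s, in which the tool goes at most 41.7 mm and 7.16 degrees, less where a joint would pass 70% of its speed; a pose out of reach is approached as far as the arm can. A call with a gripper value outside its range is refused whole. The fingers move at their own pace and stop on an object; the grip force is fixed at half the most. Time passes only in rows, so rows that repeat a pose let the fingers close, or fill a call up. It gives the time, the measured TCP pose, the force and the opening at its end, in the units of the state.
- bot.get_obs(): the state, without advancing time (a new reading comes with each control period).
- bot.camera(name): name is "scene" or "top" or "wrist"; returns (picture, depth): 400x640x3 uint8, red, green, blue; 400x640 float32, m along the optical axis (not along the pixel's ray), 0 where there is no reading.
- bot.calibration(name): a dict with "fovy" (degrees; the focal length in pixels is half the picture's height over the tangent of half this angle, whatever the lens; pixels are square), "cx", "cy" (the principal point, pixels), "origin" and "orientation" of the camera in the world. Camera axes: x right, y down, z forward; pixel columns grow to the right and rows downward; lengths in m; the calibration is good to about 2 mm. A picture is of the moment at which its call begins: read the wrist's pose just before it. calibration takes no time and is no camera call; for the wrist camera it gives the pose at the moment of the call.
- bot.job_done(): hands the job in, once; it reports no verdict.
The state is a dict: "clock": time; "joint_pos": joint angles; "joint_vel": joint speeds; "tau": joint torques, N m; "eef_pos": TCP position; "tool_rot": TCP orientation; "ft_force": force on the tool from outside, world axes, zero at the start; "ft_torque": the same for the moment, N m; "grip_width": finger opening in m.
Only numpy, scipy, OpenCV 4.12 (cv2) and the standard library are available. Lean on these libraries where they do the work, as an engineer would, in place of code of your own. Each camera call takes 0.05 s, during which the arm holds its last target.

## Task

The dark rail lies ready on the chiselling board, against its fence and end stop, to have its mortise chopped. Leaving the cam lever up, push the clamp's blue strap round with a finger until it lies straight across the rail, then push the red cam lever all the way down so that the strap holds the rail tight. Nothing is to be picked up: leave the rail where it lies and do not disturb the tools around.

Things in the scene. Friction and masses are not known exactly. Their poses are not given: they have to be found in the camera images.
- board: Chiselling board, fixed to the bench: pale plywood 310 (its x) by 440 (y) by 18 mm, origin at the centre of its underside on the bench top. A fence 34 mm wide, standing 22 mm above the board's top, runs along y at x = +120 mm; an end stop as high stands at x = +73, y = -185 mm. An aluminium T-track lies flush along y at x = -30 mm; the clamp stands in it.
- rail: Loose dark wooden rail, 45 (x) by 340 (y) by 30 mm (z), about 0.28 kg, lying on the board against fence and end stop, its axes along the board's. Origin at the centre of its underside, 80 mm in +x from the board's origin. Mortise marked out in white near its -y end. It must stay where it is.
- rail_top (a point): Centre of the rail's upper face, 30 mm above its origin, 48 mm above the bench top.
- clamp: Foot of the cam strap clamp, fixed in the T-track (where along it varies). Origin on the clamp's vertical stud (10 mm thick) at the level of the board's top, 18 mm above the bench top; axes parallel to the board's. +x points square across the rail, whose centre line lies 110 mm from the stud; z is the axis that the strap swings about.
- pivot_pin (a point): Pin of the cam lever, on the stud's axis, 89.6 mm above the clamp's origin (107.6 mm above the bench top). Does not move.
- swing (a joint): Angle of strap and lever (they turn together about the stud), rad. 0: strap along the clamp's +x, straight across the rail. Positive: turned left, towards +y (anticlockwise from above); at +1.5 it lies along the near side of the rail. Range -0.6 to 1.9, no stop at 0; stiff, stays where it is left; 0.2 N m turns it (3 N at 70 mm from the stud).
- strap: Blue steel strap, a bar 28 mm wide, 16 mm thick, from 59 mm behind the stud's axis (heel) to 131 mm before it (nose). Origin at the heel bolt, 45 mm behind the stud's axis, mid-thickness, 82 mm above the bench top; x towards the nose. Lever up, it slopes up to the nose by 1.8 degrees: 70 mm before the stud its underside is 78 and its top 94 mm above the bench top. Sides smooth and upright.
- strap_nose (a point): Middle of the strap's upper face over its rubber foot, 110 mm from the stud's axis. The foot's screw rises 15 mm above it. The round foot, 28 mm across, hangs under the strap here; with the lever up its underside clears the rail's top by 3 mm, so the strap swings freely over the rail.
- cam_lever (a joint): Cam lever, rad: 0 fully up, 1.12 fully down (stop). It turns about the pivot pin in the upright plane of the strap, down over the heel, away from the nose. Its angle above level is 1.252 - value (72 degrees up, 7.6 degrees down). Pushing it down lowers the strap's nose 5 mm and clamps the rail with about 30 N. It takes 0.25 to 0.4 N m (3 to 4 N at its end) and stays where it is left.
- lever_end (a point): Middle of the outer end of the cam lever's red grip, 121 mm from the pivot pin along the lever's centre line. The red grip covers the outer 60 mm (from 62 to 122 mm from the pin), 26 mm wide and 12 mm thick; nearer the pin the lever is dark steel, 20 mm wide and 9 mm thick.
- mallet: Bystander: turned wooden mallet standing on its head, 86 mm across, 266 mm high, on the bench beside the board. Origin at the centre of its underside.
- glue_bottle: Bystander: white glue bottle with an orange cap, 60 mm across, 170 mm high, standing on the bench on the other side of the board from the mallet. Origin at the centre of its underside.
- chisel: Bystander: chisel with pale handle lying on the bench on the left, 270 mm long along x. Origin on the bench near the middle of its length.
- try_square: Bystander: try square lying on the bench on the left, blade 150 mm along x, stock 115 mm along y, 18 mm high. Origin under the stock's centre.
- marking_gauge: Bystander: wooden marking gauge lying on the bench on the right, 220 mm long along x, 66 mm high. Origin under its middle.
- offcut: Bystander: dark offcut 45 by 30 mm, standing 70 mm high on the near right part of the board. Origin at the centre of its underside.
- pencil: Bystander: flat red carpenter's pencil 165 mm long along x, 14 mm wide, 8 mm high, lying on the board's left end. Origin under its middle.

How it is judged:
On the way, in this order (a step that is already met when the one before it is completed fails the run):
1. the strap lies straight across the rail (within 0.15 rad) with the cam lever still up (value of joint swing between -0.15 and 0.15 rad and value of joint cam_lever below 0.35 rad), for 0.2 s.
2. the cam lever is pushed down and the strap presses on the rail (value of joint swing between -0.15 and 0.15 rad and value of joint cam_lever above 1.04 rad and contact force between strap and rail above 12 N), for 0.2 s.
At the end, for the whole second after the job is handed in: The strap lies across the rail within 0.15 rad (about 8 degrees) of square, the cam lever is fully down (joint above 1.04 of 1.12 rad), the strap presses on the rail with more than 12 N, the rail lies within 6 mm of where it was and every bystander within 20 mm (all of step 2 and distance of rail from where it was at the start of the episode below 0.006 m and linear speed of rail below 0.02 m/s and distance of each of mallet, chisel, try_square, marking_gauge, glue_bottle, offcut, pencil from where it was at the start of the episode below 0.02 m); the robot touches nothing.
It fails at once if the rail is shoved, lifted or carried (10 mm or more) (distance of rail from where it was at the start of the episode above 0.01 m).
It fails at once if the cam lever is pushed down while the strap is still off the rail (value of joint cam_lever above 0.6 rad and (value of joint swing above 0.4 rad or value of joint swing below -0.4 rad)).
It fails at once if a tool or other bystander is knocked, lifted or moved (more than 20 mm) (distance of any of mallet, chisel, try_square, marking_gauge, glue_bottle, offcut, pencil from where it was at the start of the episode above 0.02 m).
It also fails if it takes over 50 s, if anything falls off the work surface, if the arm or the gripper's body presses on something with over 40 N, if the wrist force passes 120 N, or if a joint passes its speed limit or range.

## Working session

There is one attempt and no reset: what is moved stays moved. The work goes in short steps, Python scripts to look and compute and a tool call to move; the robot and the scene stay as the last step left them, time stands still between calls to the robot, and variables do not carry over. Pictures are saved under pics/ and viewed, and the job is handed in when it is done.

Besides the shell and the picture viewer there is one more tool, called after "Call:" by a JSON object that holds its "method" and its "body". jog_arm: Moves the arm, as the interface text tells. Its arguments: {"type":"object","properties":{"jaw":{"type":"array","items":{"type":"number"}},"linear":{"type":"array","items":{"type":"array","items":{"type":"number"}}},"delta_rot":{"type":"array","items":{"type":"array","items":{"type":"number"}}}},"required":["jaw","linear","delta_rot"]}

```bash
ls; mkdir -p pics; python3 - <<'E'
from workcell import bot
import cv2
o=bot.get_obs()
for k in o: print(k,o[k])
for n in ("scene","top"):
    im,d=bot.camera(n); cv2.imwrite(f"pics/{n}0.png",im[:,:,::-1]); 
    import numpy as np; np.savez(f"{n}0.npz",im=im,d=d)
    print(n,bot.calibration(n))
E
```

```text
pics
clock 0.0
joint_pos [-1.19698824e+00  2.41428255e-01  3.70641458e-03  1.33522007e+00
 -5.36167065e-06  1.57080290e+00]
joint_vel [ 0.00090634 -0.00171708  0.00117363  0.00094691 -0.00089238  0.00073203]
tau [ 7.27703191e-04 -3.72315431e+01  2.52409494e+01  1.69637357e-02
  4.37878623e-05 -2.59064245e-05]
eef_pos [ 0.18235633 -0.46490168  0.24739852]
tool_rot [ 8.26182637e-01 -5.63401366e-01 -8.87835858e-04 -6.02191373e-04]
ft_force [-0.72356608  0.47023252 -0.52876244]
ft_torque [ 0.0117352   0.03788454 -0.03663224]
grip_width 0.08538217637157348
scene {'fovy': 43.90468984592637, 'cx': 315.06043058698833, 'cy': 196.42169811522862, 'origin': array([ 1.04469949, -1.06183726,  1.30967602]), 'orientation': array([ 0.89814571,  0.20663828, -0.09530707, -0.37623326])}
top {'fovy': 44.13638501614251, 'cx': 311.66114546324627, 'cy': 190.6220171735927, 'origin': array([0.36649538, 0.01887831, 1.92354225]), 'orientation': array([-0.69854529,  0.71422927, -0.03048189,  0.03133502])}
```

View pics/scene0.png

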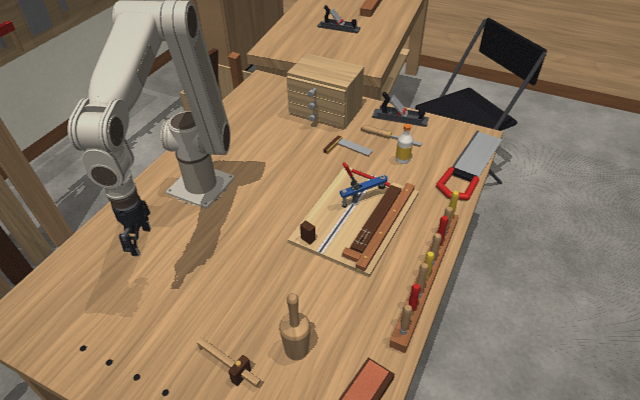

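View pics/top0.png

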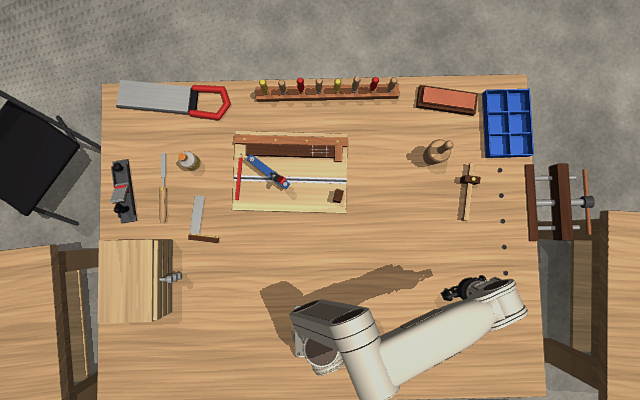

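```bash
cat > h.py <<'E'
import numpy as np, cv2
from scipy.spatial.transform import Rotation as R
def K(c,H=400): return H/2/np.tan(np.radians(c['fovy'])/2)
def ray(c,u,v,z):
    f=K(c); d=R.from_quat(c['orientation']).apply(np.c_[(np.atleast_1d(u)-c['cx'])/f,(np.atleast_1d(v)-c['cy'])/f,np.ones(np.size(u))])
    o=c['origin']; return o+d*((z-o[2])/d[:,2])[:,None]
def cloud(c,d):
    f=K(c); v,u=np.indices(d.shape)
    p=np.stack([(u-c['cx'])/f*d,(v-c['cy'])/f*d,d],-1)
    return R.from_quat(c['orientation']).apply(p.reshape(-1,3)).reshape(p.shape)+c['origin']
E
python3 - <<'E'
from workcell import bot
from h import *
for n in ("top","scene"):
    z=np.load(n+"0.npz"); im,d=z['im'],z['d']; c=bot.calibration(n); P=cloud(c,d)
    hsv=cv2.cvtColor(im,cv2.COLOR_RGB2HSV); 
    x0,x1,y0,y1=(225,355,125,220) if n=="top" else (280,425,150,275)
    roi=np.zeros(d.shape,bool); roi[y0:y1,x0:x1]=1
    blue=(hsv[...,0]>100)&(hsv[...,0]<125)&(hsv[...,1]>140)&roi&(d>0)
    red=((hsv[...,0]<6)|(hsv[...,0]>174))&(hsv[...,1]>180)&(hsv[...,2]>90)&roi&(d>0)
    for nm,m in (("blue",blue),("red",red)):
        k,l,s,ce=cv2.connectedComponentsWithStats(m.astype(np.uint8))
        for i in range(1,k):
            if s[i,4]>12:
                q=P[l==i]; print(n,nm,s[i],ce[i].round(1),"mean",q.mean(0).round(3),"z",np.percentile(q[:,2],[5,50,95]).round(3))
                vx=cv2.fitLine(np.argwhere(l==i)[:,::-1].astype(np.float32),cv2.DIST_HUBER,0,.01,.01).ravel();print(vx.round(3))
    cr=im[y0:y1,x0:x1,::-1]; cv2.imwrite(f"pics/crop_{n}.png",cv2.resize(cr,None,fx=5.5,fy=5.5,interpolation=cv2.INTER_CUBIC))
    if n=="top":
        for uv in ((232,213),(347,213),(347,135),(232,135)): print(uv,ray(c,*uv,0.018).round(3))
        for uv in ((331,196),(334,180),(188,160),(438,158)): print(uv,P[uv[1],uv[0]].round(3))
E
```

```text
top blue [247 155  28  23 170] [260.8 166. ] mean [0.624 0.207 0.094] z [0.087 0.094 0.102]
[  0.799   0.602 260.823 165.873]
top blue [276 181  14   8  27] [283.8 184.4] mean [0.553 0.123 0.091] z [0.084 0.091 0.099]
[  0.947   0.32  283.025 184.586]
top red [235 158   7  42 129] [238.5 178.6] mean [0.586 0.301 0.026] z [0.018 0.027 0.034]
[ 9.10000e-02 -9.96000e-01  2.38492e+02  1.78605e+02]
top red [277 176   9   8  36] [280.6 179.7] mean [0.558 0.127 0.206] z [0.18  0.211 0.225]
[9.81000e-01 1.96000e-01 2.80579e+02 1.79694e+02]
(232, 213) [[0.454 0.329 0.018]]
(347, 213) [[ 0.444 -0.115  0.018]]
(347, 135) [[ 0.749 -0.124  0.018]]
(232, 135) [[0.759 0.326 0.018]]
(331, 196) [ 0.51  -0.055  0.025]
(334, 180) [ 0.573 -0.068  0.023]
(188, 160) [0.649 0.474 0.118]
(438, 158) [ 0.633 -0.446  0.132]
scene blue [340 176  47  22 249] [364.1 186. ] mean [0.609 0.175 0.088] z [0.079 0.089 0.095]
[ 9.33000e-01 -3.60000e-01  3.64268e+02  1.86302e+02]
scene red [343 163   9  13  32] [346.8 167.9] mean [0.564 0.115 0.204] z [0.176 0.211 0.219]
[  0.529   0.848 346.849 167.961]
scene red [352 169  22  10  57] [362.2 173.7] mean [0.553 0.301 0.024] z [0.019 0.024 0.028]
[9.33000e-01 3.61000e-01 3.62197e+02 1.73691e+02]
```

```bash
python3 -c "
import cv2
for n in ('top','scene'):
  print(cv2.imread(f'pics/crop_{n}.png').shape)"
```

```text
(522, 715, 3)
(688, 798, 3)
```

View pics/crop_top.png

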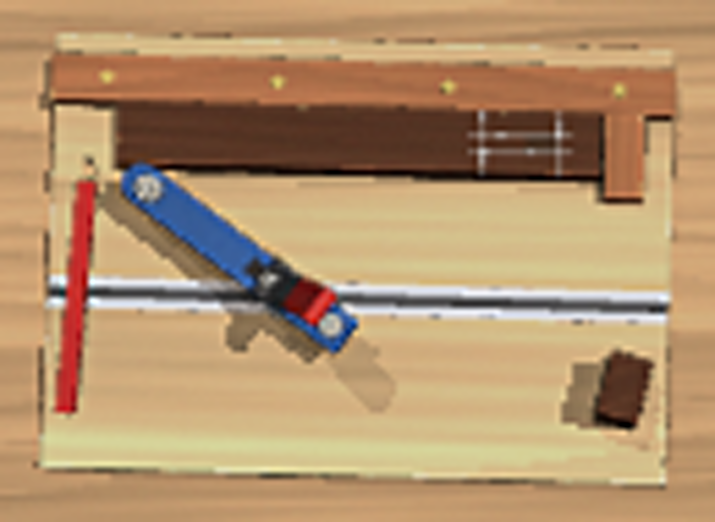

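View pics/crop_scene.png

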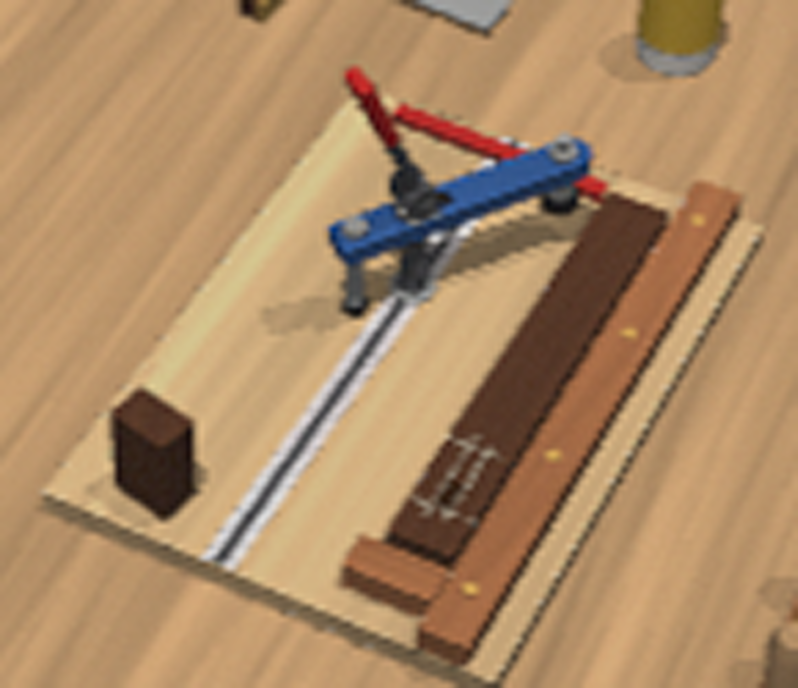

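```bash
python3 - <<'E'
from workcell import bot
from h import *
z=np.load("top0.npz"); im,d=z['im'],z['d']; c=bot.calibration("top")
# board yaw from track: light pixels columns
g=cv2.cvtColor(im,cv2.COLOR_RGB2HSV)
def cr(x,y): return 225+x/5.5,125+y/5.5
a=ray(c,*cr(50,293),.018)[0];b=ray(c,*cr(667,303),.018)[0]
print("track",a,b,"yaw",np.arctan2(-(a-b)[0],(a-b)[1]))
a=ray(c,*cr(50,57),.040)[0];b=ray(c,*cr(673,65),.040)[0]; print("fence yaw",np.arctan2(-(a-b)[0],(a-b)[1]))
n=ray(c,*cr(147,187),.110)[0]; h=ray(c,*cr(331,323),.094)[0]
print(n,h,np.linalg.norm((n-h)[:2]), np.arctan2((n-h)[1],(n-h)[0])); u=(n-h)[:2]/np.linalg.norm((n-h)[:2])
print("stud",h[:2]+u*.045, n[:2]-u*.11)
cs=bot.calibration("scene")
def cs2(x,y): return 280+x/5.5,150+y/5.5
n=ray(cs,*cs2(563,147),.110)[0]; h=ray(cs,*cs2(352,226),.094)[0]
print(n,h,np.linalg.norm((n-h)[:2]), np.arctan2((n-h)[1],(n-h)[0])); u=(n-h)[:2]/np.linalg.norm((n-h)[:2])
print("stud",h[:2]+u*.045, n[:2]-u*.11)
E
```

```text
track [0.58847801 0.3197306  0.018     ] [ 0.57163056 -0.11598137  0.018     ] yaw -0.03864722652237536
fence yaw -0.0355560493755036
[0.6482759  0.23912844 0.11      ] [0.55490849 0.11742677 0.094     ] 0.1533909083297478 0.9163886909509806
stud [0.58229951 0.15313015] [0.58132007 0.15185349]
[0.65760424 0.22543034 0.11      ] [0.5569567  0.11358647 0.094     ] 0.15046254816370083 0.8380402015478302
stud [0.58705814 0.14703648] [0.58402294 0.14366364]
```

Call:
{"method": "jog_arm", "body": {"jaw": [1,1,1,1,1,1,1,1], "linear": [[-0.02,-0.025,-0.02],[-0.045,-0.055,-0.04],[-0.07,-0.09,-0.055],[-0.095,-0.12,-0.055],[-0.12,-0.155,-0.055],[-0.145,-0.185,-0.055],[-0.17,-0.22,-0.055],[-0.195,-0.25,-0.055]], "delta_rot": [[0,0,-6],[0,0,-13],[0,0,-20],[0,0,-27],[0,0,-34],[0,0,-41],[0,0,-48],[0,0,-55]]}}

```text
clock: 0.77
eef_pos: [0.3443, -0.1914, 0.3032]
tool_rot: [0.993, -0.116, 0.0, 0.0]
ft_force: [0.9, -0.6, -1.1]
grip_width: 0.0
```

```bash
cat >> h.py <<'E'
def plan(bot,target,yaw=None):
    o=bot.get_obs(); r=R.from_quat(o['tool_rot']); M=r.as_matrix()
    print("clock",o['clock'],"pos",o['eef_pos'].round(4),"yaw",np.arctan2(M[1,0],M[0,0]).round(3),"tilt",M[:,2].round(3),"F",o['ft_force'].round(2),"w",round(o['grip_width'],4))
    for t in np.atleast_2d(target):
        print("delta tool",r.inv().apply(t-o['eef_pos']).round(4), "rotz deg", None if yaw is None else -np.degrees(yaw-np.arctan2(M[1,0],M[0,0])).round(1))
E
python3 -c "
from workcell import bot
from h import *
plan(bot,[.60,.243,.30],-.04)"
```

```text
clock 0.7667 pos [ 0.3443 -0.1914  0.3032] yaw -0.232 tilt [ 0. -0. -1.] F [ 0.9  -0.61 -1.07] w 0.0
delta tool [ 0.1491 -0.4814  0.0032] rotz deg -11.0
```

Call:
{"method": "jog_arm", "body": {"jaw": [1,1,1,1,1,1,1,1], "linear": [[0.01,-0.035,0],[0.02,-0.07,0],[0.035,-0.11,0],[0.045,-0.145,0],[0.055,-0.18,0],[0.065,-0.215,0],[0.07,-0.23,0],[0.07,-0.23,0]], "delta_rot": [[0,0,-4],[0,0,-8],[0,0,-11],[0,0,-11],[0,0,-11],[0,0,-11],[0,0,-11],[0,0,-11]]}}

```text
clock: 1.43
eef_pos: [0.4671, 0.017, 0.3023]
tool_rot: [1.0, -0.02, -0.001, -0.0]
ft_force: [-0.1, 0.6, 0.0]
grip_width: 0.0003
```

```bash
python3 - <<'E'
from workcell import bot
from h import *
plan(bot,[.60,.243,.30],-.04)
c=bot.calibration("wrist"); im,d=bot.camera("wrist"); np.savez("w1.npz",im=im,d=d,**{k:np.array(v) for k,v in c.items()}); cv2.imwrite("pics/w1.png",im[:,:,::-1]); print(c)
E
```

```text
clock 1.4333 pos [0.4671 0.017  0.3023] yaw -0.04 tilt [-0.001  0.001 -1.   ] F [-0.11  0.56  0.01] w 0.0003
delta tool [ 0.1238 -0.2312  0.0023] rotz deg 0.0
{'fovy': 61.9906639482787, 'cx': 316.68279356184223, 'cy': 195.4073775106278, 'origin': array([0.47096588, 0.08350473, 0.42757356]), 'orientation': array([ 0.99082887, -0.0197948 , -0.00290858,  0.13363328])}
```

View pics/w1.png

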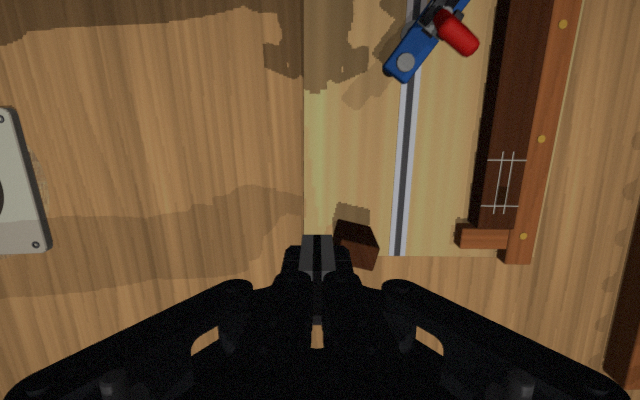

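```bash
python3 - <<'E'
from h import *
z=np.load("w1.npz"); c={k:z[k] for k in('cx','cy','fovy','origin','orientation')}
print("heel",ray(c,405,62,.093), "track",ray(c,[408,398],[100,250],.018))
P=cloud(c,z['d']); print(P[62,405],P[100,408],P[18,455],P[45,470])
print("edges L",ray(c,[386,420],[66,20],.092),"R",ray(c,[408,435],[82,45],.092))
E
```

```text
heel [[0.55516691 0.11812713 0.093     ]] track [[ 0.57885474  0.0836806   0.018     ]
 [ 0.57178796 -0.10882913  0.018     ]]
[0.55445727 0.11783534 0.09581975] [0.57864805 0.08368027 0.01878465] [0.55132875 0.12743964 0.21829807] [0.55989297 0.11251448 0.22088959]
edges L [[0.53759851 0.11541322 0.092     ]
 [0.56801899 0.15357812 0.092     ]] R [[0.55882272 0.10022248 0.092     ]
 [0.58283961 0.13190912 0.092     ]]
```

Call:
{"method": "jog_arm", "body": {"jaw": [1,1,1,1,1,1,1,1], "linear": [[0.018,-0.034,0],[0.036,-0.068,0],[0.054,-0.102,0],[0.072,-0.136,0],[0.09,-0.17,0],[0.106,-0.204,0],[0.12,-0.231,0],[0.12,-0.231,0]], "delta_rot": [[0,0,0],[0,0,0],[0,0,0],[0,0,0],[0,0,0],[0,0,0],[0,0,0],[0,0,0]]}}

```text
clock: 2.15
eef_pos: [0.5976, 0.2426, 0.3]
tool_rot: [1.0, -0.021, -0.001, -0.0]
ft_force: [-1.7, -0.3, -1.0]
grip_width: -0.0004
```

Call:
{"method": "jog_arm", "body": {"jaw": [1,1,1,1,1,1,1,1], "linear": [[0,0,0.03],[0,0,0.06],[0,0,0.09],[0,0,0.12],[0,0,0.15],[0,0,0.18],[0,0,0.2],[0,0,0.21]], "delta_rot": [[0,0,0],[0,0,0],[0,0,0],[0,0,0],[0,0,0],[0,0,0],[0,0,0],[0,0,0]]}}

```text
clock: 2.82
eef_pos: [0.5937, 0.2362, 0.0897]
tool_rot: [1.0, -0.024, -0.003, 0.002]
ft_force: [-0.3, -0.2, -0.2]
grip_width: -0.0001
```

```bash
python3 - <<'E'
from workcell import bot
from h import *
plan(bot,[.596,.243,.09],-.04)
im,d=bot.camera("top"); im2,_=bot.camera("scene")
a=cv2.resize(im[110:225,200:360,::-1],None,fx=5,fy=5,interpolation=cv2.INTER_CUBIC);cv2.imwrite("pics/t2.png",a)
a=cv2.resize(im2[110:230,270:430,::-1],None,fx=5,fy=5,interpolation=cv2.INTER_CUBIC);cv2.imwrite("pics/s2.png",a)
E
```

```text
clock 2.8167 pos [0.5937 0.2362 0.0897] yaw -0.047 tilt [-0.006 -0.003 -1.   ] F [-0.35 -0.23 -0.19] w -0.0001
delta tool [ 0.002  -0.0069 -0.0004] rotz deg -0.4
```

View pics/s2.png

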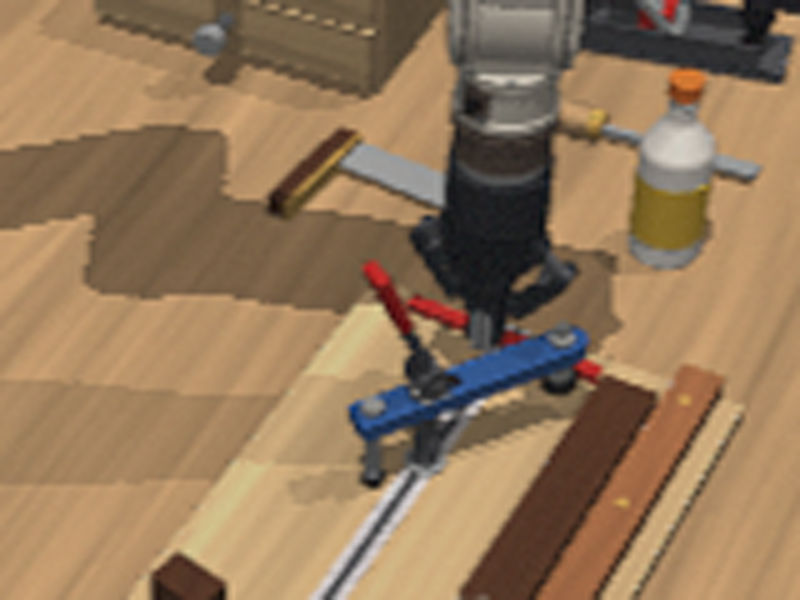

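```bash
python3 - <<'E'
from workcell import bot
from h import *
s=np.array([.582,.1525]); T=[]
for a in np.linspace(.87,.1,12):
    ap=a+.04; d=.014+.0145*np.sin(ap)+.011*np.cos(ap); p=s+.08*np.array([np.cos(a),np.sin(a)])+d*np.array([-np.sin(a),np.cos(a)]); T.append([*p,.089])
print(np.round(T,3)); plan(bot,T,-.04)
E
```

```text
[[0.609 0.234 0.089]
 [0.615 0.232 0.089]
 [0.62  0.23  0.089]
 [0.626 0.227 0.089]
 [0.631 0.223 0.089]
 [0.636 0.219 0.089]
 [0.641 0.215 0.089]
 [0.645 0.21  0.089]
 [0.649 0.205 0.089]
 [0.653 0.199 0.089]
 [0.656 0.193 0.089]
 [0.659 0.187 0.089]]
clock 2.9167 pos [0.5945 0.2371 0.0912] yaw -0.047 tilt [-0.005 -0.002 -1.   ] F [-0.83 -0.77  0.31] w -0.0001
delta tool [0.0145 0.002  0.0022] rotz deg -0.4
delta tool [0.0203 0.0039 0.0021] rotz deg -0.4
delta tool [0.0261 0.0062 0.0021] rotz deg -0.4
delta tool [0.0316 0.009  0.0021] rotz deg -0.4
delta tool [0.0371 0.0123 0.0021] rotz deg -0.4
delta tool [0.0423 0.016  0.0021] rotz deg -0.4
delta tool [0.0472 0.0201 0.0021] rotz deg -0.4
delta tool [0.0519 0.0247 0.002 ] rotz deg -0.4
delta tool [0.0562 0.0297 0.002 ] rotz deg -0.4
delta tool [0.0601 0.0351 0.002 ] rotz deg -0.4
delta tool [0.0636 0.0408 0.002 ] rotz deg -0.4
delta tool [0.0666 0.0468 0.002 ] rotz deg -0.4
```

Call:
{"method": "jog_arm", "body": {"jaw": [1,1,1,1,1,1,1,1], "linear": [[0.007,0.002,0],[0.014,0.004,0],[0.02,0.006,0],[0.026,0.008,0],[0.032,0.011,0],[0.037,0.014,0],[0.042,0.018,0],[0.046,0.022,0]], "delta_rot": [[0,0,0],[0,0,0],[0,0,0],[0,0,0],[0,0,0],[0,0,0],[0,0,0],[0,0,0]]}}

```text
clock: 3.58
eef_pos: [0.6418, 0.2152, 0.0934]
tool_rot: [1.0, -0.022, 0.0, -0.0]
ft_force: [-2.1, 1.9, 2.2]
grip_width: 0.0001
```

```bash
python3 - <<'E'
from workcell import bot
from h import *
print(bot.get_obs()['joint_pos'].round(3))
plan(bot,[[.649,.205,.089],[.659,.187,.089],[.66,.177,.089]],-.04)
im,d=bot.camera("top"); im2,_=bot.camera("scene")
a=cv2.resize(im[110:225,200:360,::-1],None,fx=5,fy=5,interpolation=cv2.INTER_CUBIC);cv2.imwrite("pics/t3.png",a)
a=cv2.resize(im2[110:230,270:430,::-1],None,fx=5,fy=5,interpolation=cv2.INTER_CUBIC);cv2.imwrite("pics/s3.png",a)
E
```

```text
[0.323 0.684 0.293 1.18  0.    1.939]
clock 3.5833 pos [0.6418 0.2152 0.0934] yaw -0.045 tilt [ 0.  0. -1.] F [-2.05  1.93  2.2 ] w 0.0001
delta tool [0.0076 0.0098 0.0044] rotz deg -0.3
delta tool [0.0184 0.0274 0.0044] rotz deg -0.3
delta tool [0.0199 0.0373 0.0044] rotz deg -0.3
```

View pics/s3.png

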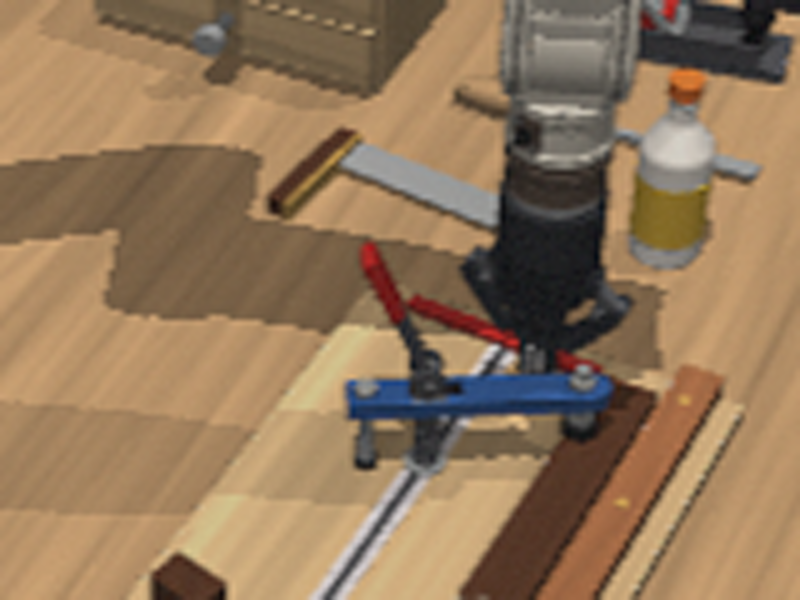

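View pics/t3.png

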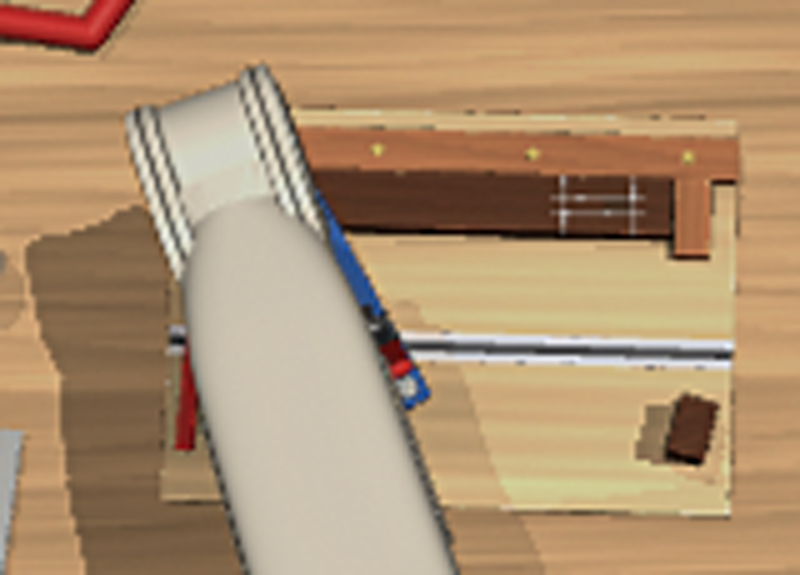

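Call:
{"method": "jog_arm", "body": {"jaw": [1,1,1,1,1,1,1,1], "linear": [[0.004,0.004,0.001],[0.008,0.009,0.002],[0.011,0.014,0.003],[0.014,0.019,0.003],[0.016,0.024,0.003],[0.018,0.028,0.003],[0.018,0.03,0.003],[0.018,0.03,0.003]], "delta_rot": [[0,0,0],[0,0,0],[0,0,0],[0,0,0],[0,0,0],[0,0,0],[0,0,0],[0,0,0]]}}

```text
clock: 4.35
eef_pos: [0.6585, 0.1836, 0.0904]
tool_rot: [1.0, -0.023, 0.001, 0.0]
ft_force: [0.1, 1.1, 0.6]
grip_width: -0.0001
```

```bash
cat > ang.py <<'E'
from workcell import bot
from h import *
import sys
def run(tag):
    plan(bot,[[.66,.177,.089]],-.04)
    im2,d=bot.camera("scene"); c=bot.calibration("scene"); np.savez(tag+".npz",im=im2,d=d)
    a=cv2.resize(im2[110:230,270:430,::-1],None,fx=5,fy=5,interpolation=cv2.INTER_CUBIC);cv2.imwrite(f"pics/{tag}.png",a)
    hsv=cv2.cvtColor(im2,cv2.COLOR_RGB2HSV); roi=np.zeros(d.shape,bool); roi[150:260,320:430]=1
    m=(hsv[...,0]>100)&(hsv[...,0]<125)&(hsv[...,1]>140)&(d>0)&roi
    P=cloud(c,d)[m]; t=P[(P[:,2]>.085)]
    l=cv2.fitLine(t[:,:2].astype(np.float32),cv2.DIST_HUBER,0,.001,.001).ravel(); print("depth strap angle",np.arctan2(l[1],l[0])," swing ~",np.arctan(l[1]/l[0])+.037, "pt",l[2:],len(t))
run(sys.argv[1])
E
python3 ang.py s4
```

```text
clock 4.35 pos [0.6585 0.1836 0.0904] yaw -0.046 tilt [ 0.001 -0.    -1.   ] F [0.09 1.07 0.6 ] w -0.0001
delta tool [0.0018 0.0065 0.0014] rotz deg -0.4
depth strap angle 0.07287386  swing ~ 0.10987386 pt [0.6420896  0.14761573] 211
```

View pics/s4.png

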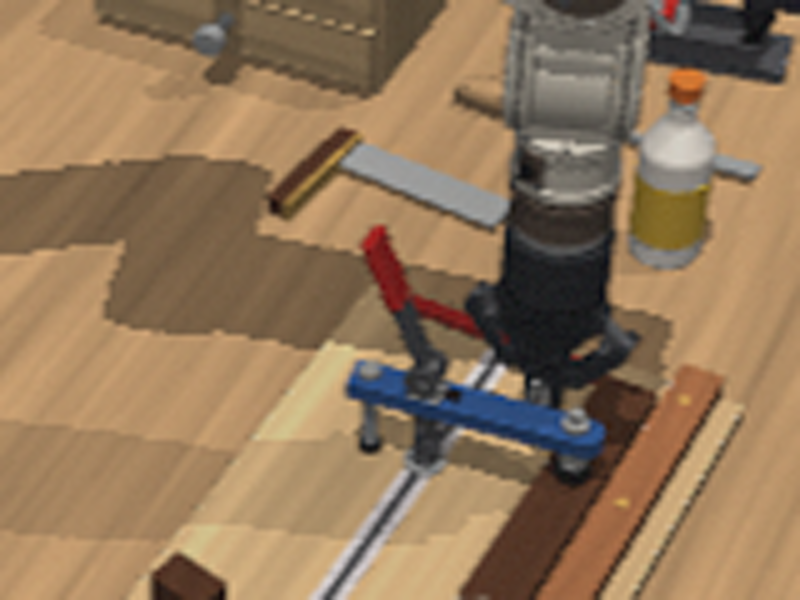

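Call:
{"method": "jog_arm", "body": {"jaw": [1,1,1,1,1,1,1,1], "linear": [[0,0.002,0],[0,0.004,0],[0,0.006,0],[0,0.008,0],[0,0.009,0],[0,0.009,0],[0,0.009,0],[0,0.009,0]], "delta_rot": [[0,0,0],[0,0,0],[0,0,0],[0,0,0],[0,0,0],[0,0,0],[0,0,0],[0,0,0]]}}

```text
clock: 5.07
eef_pos: [0.6573, 0.1754, 0.0903]
tool_rot: [1.0, -0.023, -0.0, 0.0]
ft_force: [2.7, 3.3, 0.9]
grip_width: 0.0006
```

```bash
python3 ang.py s5
```

```text
clock 5.0667 pos [0.6573 0.1754 0.0903] yaw -0.045 tilt [-0. -0. -1.] F [2.66 3.28 0.95] w 0.0006
delta tool [ 0.0026 -0.0017  0.0013] rotz deg -0.3
depth strap angle -0.05452234  swing ~ -0.017522335 pt [0.6531127  0.14218943] 204
```

View pics/s5.png

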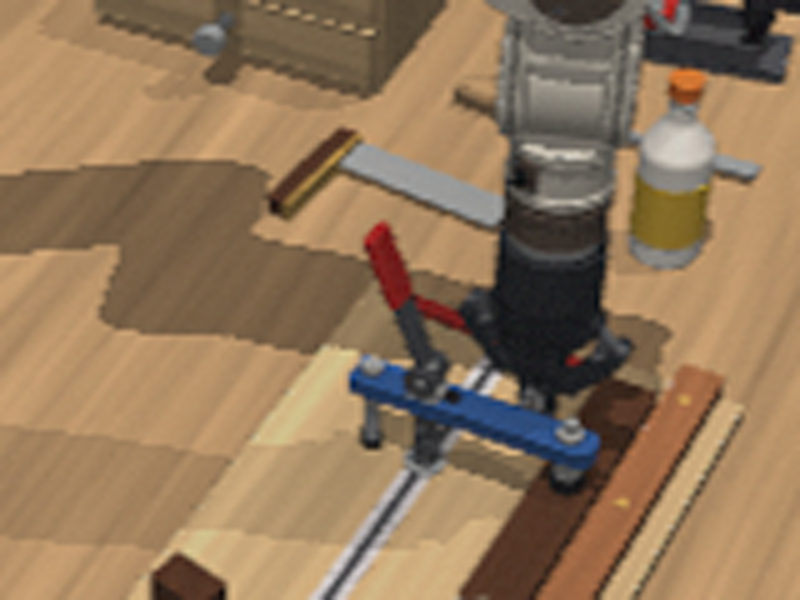

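Call:
{"method": "jog_arm", "body": {"jaw": [1,1,1,1,1,1,1,1], "linear": [[0,-0.01,0],[0,-0.025,0],[0,-0.03,-0.02],[0,-0.03,-0.055],[0,-0.03,-0.09],[0,-0.03,-0.125],[0,-0.03,-0.16],[0,-0.03,-0.2]], "delta_rot": [[0,0,0],[0,0,0],[0,0,0],[0,0,0],[0,0,0],[0,0,0],[0,0,0],[0,0,0]]}}

```text
clock: 5.78
eef_pos: [0.6573, 0.2064, 0.2905]
tool_rot: [1.0, -0.022, -0.002, 0.001]
ft_force: [1.3, 0.2, -0.7]
grip_width: -0.0003
```

```bash
python3 - <<'E'
from workcell import bot
from h import *
import ang
E
python3 - <<'E'
from workcell import bot
from h import *
c=bot.calibration("scene"); im,d=bot.camera("scene"); np.savez("s6.npz",im=im,d=d)
a=cv2.resize(im[150:230,320:426,::-1],None,fx=7.5,fy=7.5,interpolation=cv2.INTER_CUBIC);cv2.imwrite("pics/s6.png",a)
plan(bot,[[.617,.152,.30]],-.037)
E
```

```text
clock 5.8333 pos [0.6596 0.2071 0.3015] yaw -0.044 tilt [ 0.012  0.003 -1.   ] F [-0.94  0.31  7.19] w 0.0001
delta tool [-0.0402  0.0569  0.0008] rotz deg -0.4Traceback (most recent call last):
  File "<stdin>", line 3, in <module>
  File "ang.py", line 12, in <module>
    run(sys.argv[1])
        ~~~~~~~~^^^
IndexError: list index out of range
```

View pics/s6.png

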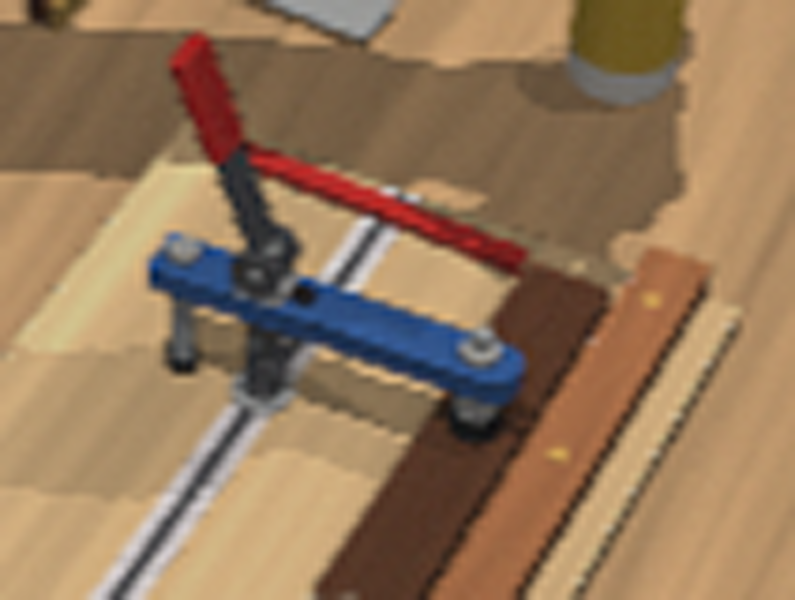

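```bash
python3 - <<'E'
from workcell import bot
from h import *
c=bot.calibration("scene"); z=np.load("s6.npz"); q=lambda x,y:(320+x/7.5,150+y/7.5)
h=ray(c,*q(182,245),.095)[0]; n=ray(c,*q(483,340),.110)[0]; print(h,n,np.hypot(*(n-h)[:2]),"swing",np.arctan2((n-h)[1],(n-h)[0])+.037)
u=(n-h)/np.hypot(*(n-h)[:2]); print("stud",h+.045*u,n-.11*u)
P=cloud(c,z['d']); hsv=cv2.cvtColor(z['im'],cv2.COLOR_RGB2HSV)
m=((hsv[...,0]<6)|(hsv[...,0]>174))&(hsv[...,1]>150)&(hsv[...,2]>60)&(P[...,2]>.15)&(P[...,2]<.24)
m[:150]=0;m[230:]=0;m[:,:320]=0;m[:,426:]=0
p=P[m]; print(m.sum(),p.mean(0),p.min(0),p.max(0))
E
```

```text
[0.54043628 0.15316312 0.095     ] [0.69805677 0.13844782 0.11      ] 0.15830590553713306 swing -0.05608919958669093
stud [0.58524145 0.14898015 0.0992639 ] [0.58853304 0.14867285 0.09957714]
91 [0.55077564 0.14952881 0.195884  ] [0.53381221 0.13352724 0.15619425] [0.56974133 0.16769143 0.22060483]
```

Call:
{"method": "jog_arm", "body": {"jaw": [1,1,1,1,1,1,1,1], "linear": [[-0.012,0.011,0],[-0.024,0.022,0],[-0.036,0.033,0],[-0.048,0.044,0],[-0.059,0.055,0.01],[-0.059,0.055,0.03],[-0.059,0.055,0.05],[-0.059,0.055,0.06]], "delta_rot": [[0,0,0],[0,0,0],[0,0,0],[0,0,0],[0,0,0],[0,0,0],[0,0,0],[0,0,0]]}}

```text
clock: 6.5
eef_pos: [0.5955, 0.1535, 0.2276]
tool_rot: [1.0, -0.022, -0.002, 0.001]
ft_force: [-0.3, 0.0, -0.2]
grip_width: 0.0003
```

```bash
python3 - <<'E'
from workcell import bot
from h import *
u=np.array([np.cos(.037),-np.sin(.037)]); s=np.array([.582,.1525]); T=[]
for th in np.radians([90,80,72,66,60,54,48,42,36,30,24,18,12,7.6,4]):
    f=-.095*np.cos(th)+.006*np.sin(th)+.0145; z=.1076+.095*np.sin(th)+.006*np.cos(th)+.017
    T.append([*(s+f*u),z])
plan(bot,T,-.037); print(np.round(T,3))
im2,d=bot.camera("scene");a=cv2.resize(im2[110:230,290:420,::-1],None,fx=5,fy=5,interpolation=cv2.INTER_CUBIC);cv2.imwrite(f"pics/s7.png",a)
E
```

```text
clock 6.5 pos [0.5955 0.1535 0.2276] yaw -0.045 tilt [-0.004 -0.001 -1.   ] F [-0.26  0.03 -0.16] w 0.0003
delta tool [0.0071 0.0014 0.008 ] rotz deg -0.4
delta tool [-0.0095  0.0015  0.0085] rotz deg -0.4
delta tool [-0.0226  0.0016  0.0109] rotz deg -0.4
delta tool [-0.0321  0.0017  0.014 ] rotz deg -0.4
delta tool [-0.0412  0.0018  0.0179] rotz deg -0.4
delta tool [-0.0498  0.0018  0.0229] rotz deg -0.4
delta tool [-0.0579  0.0019  0.0287] rotz deg -0.4
delta tool [-0.0654  0.0019  0.0353] rotz deg -0.4
delta tool [-0.0721  0.002   0.0427] rotz deg -0.4
delta tool [-0.078   0.002   0.0507] rotz deg -0.4
delta tool [-0.083   0.002   0.0593] rotz deg -0.4
delta tool [-0.0872  0.002   0.0684] rotz deg -0.4
delta tool [-0.0903  0.002   0.0778] rotz deg -0.4
delta tool [-0.092   0.002   0.0849] rotz deg -0.4
delta tool [-0.0929  0.002   0.0908] rotz deg -0.4
[[0.602 0.152 0.22 ]
 [0.586 0.152 0.219]
 [0.573 0.153 0.217]
 [0.563 0.153 0.214]
 [0.554 0.154 0.21 ]
 [0.546 0.154 0.205]
 [0.537 0.154 0.199]
 [0.53  0.154 0.193]
 [0.523 0.155 0.185]
 [0.517 0.155 0.177]
 [0.512 0.155 0.169]
 [0.508 0.155 0.16 ]
 [0.505 0.155 0.15 ]
 [0.503 0.155 0.143]
 [0.502 0.155 0.137]]
```

View pics/s7.png

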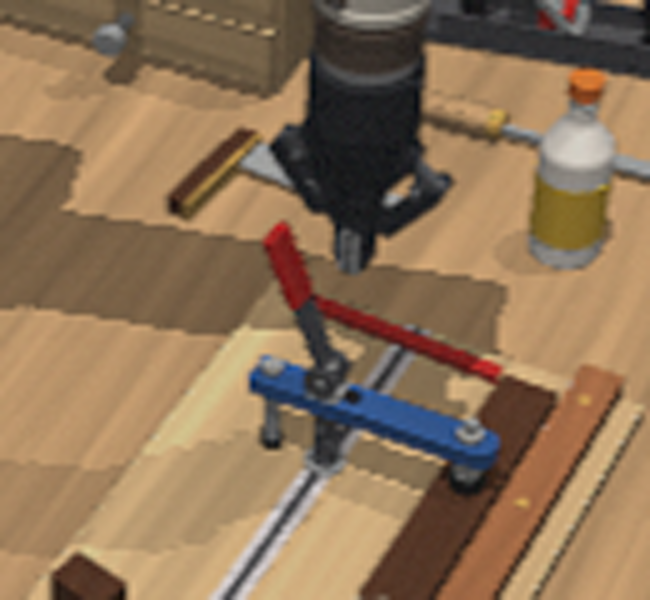

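```bash
python3 - <<'E'
from workcell import bot
from h import *
u=np.array([np.cos(.037),-np.sin(.037)]); s=np.array([.582,.1525]); T=[]
for th in np.radians([80,72,66,60,54,48,42,36,30,24,18,12,7.6,5]):
    f=-.107*np.cos(th)+.006*np.sin(th)+.0145; z=.1076+.107*np.sin(th)+.006*np.cos(th)+.017
    T.append([*(s+f*u),z])
plan(bot,T,-.037)
E
```

```text
clock 6.55 pos [0.595  0.1534 0.2259] yaw -0.044 tilt [-0.007 -0.002 -1.   ] F [ 0.02  0.08 -1.71] w 0.0002
delta tool [-0.0111  0.0015 -0.005 ] rotz deg -0.4
delta tool [-0.0258  0.0016 -0.0021] rotz deg -0.4
delta tool [-0.0364  0.0016  0.0014] rotz deg -0.4
delta tool [-0.0467  0.0017  0.006 ] rotz deg -0.4
delta tool [-0.0564  0.0017  0.0117] rotz deg -0.4
delta tool [-0.0654  0.0018  0.0183] rotz deg -0.4
delta tool [-0.0737  0.0018  0.0258] rotz deg -0.4
delta tool [-0.0812  0.0019  0.0342] rotz deg -0.4
delta tool [-0.0878  0.0019  0.0433] rotz deg -0.4
delta tool [-0.0933  0.0019  0.053 ] rotz deg -0.4
delta tool [-0.0979  0.0019  0.0633] rotz deg -0.4
delta tool [-0.1013  0.0019  0.074 ] rotz deg -0.4
delta tool [-0.1031  0.0019  0.082 ] rotz deg -0.4
delta tool [-0.1038  0.0019  0.0868] rotz deg -0.4
```

Call:
{"method": "jog_arm", "body": {"jaw": [1,1,1,1,1,1,1,1], "linear": [[-0.01,0.001,0],[-0.02,0.001,0],[-0.028,0.001,0.001],[-0.036,0.001,0.003],[-0.044,0.001,0.006],[-0.051,0.001,0.01],[-0.058,0.001,0.014],[-0.064,0.001,0.018]], "delta_rot": [[0,0,0],[0,0,0],[0,0,0],[0,0,0],[0,0,0],[0,0,0],[0,0,0],[0,0,0]]}}

```text
clock: 7.22
eef_pos: [0.5339, 0.1559, 0.2135]
tool_rot: [1.0, -0.022, 0.001, -0.0]
ft_force: [0.6, 0.2, 2.9]
grip_width: -0.0002
```

```bash
python3 - <<'E'
from workcell import bot
from h import *
u=np.array([np.cos(.037),-np.sin(.037)]); s=np.array([.582,.1525]); T=[]
for th in np.radians([48,42,36,30,24,18,12,7.6,5]):
    f=-.107*np.cos(th)+.006*np.sin(th)+.0145; z=.1076+.107*np.sin(th)+.006*np.cos(th)+.017
    T.append([*(s+f*u),z])
plan(bot,T,-.037)
im2,d=bot.camera("scene");a=cv2.resize(im2[110:230,290:420,::-1],None,fx=5,fy=5,interpolation=cv2.INTER_CUBIC);cv2.imwrite(f"pics/s8.png",a)
E
```

```text
clock 7.2167 pos [0.5339 0.1559 0.2135] yaw -0.044 tilt [ 0.003  0.    -1.   ] F [0.57 0.2  2.94] w -0.0002
delta tool [-0.0045  0.0017  0.0054] rotz deg -0.4
delta tool [-0.0129  0.0018  0.0128] rotz deg -0.4
delta tool [-0.0204  0.0018  0.0211] rotz deg -0.4
delta tool [-0.0271  0.0019  0.0302] rotz deg -0.4
delta tool [-0.0327  0.0019  0.0398] rotz deg -0.4
delta tool [-0.0374  0.002   0.0501] rotz deg -0.4
delta tool [-0.0409  0.002   0.0607] rotz deg -0.4
delta tool [-0.0428  0.002   0.0687] rotz deg -0.4
delta tool [-0.0436  0.002   0.0735] rotz deg -0.4
```

View pics/s8.png

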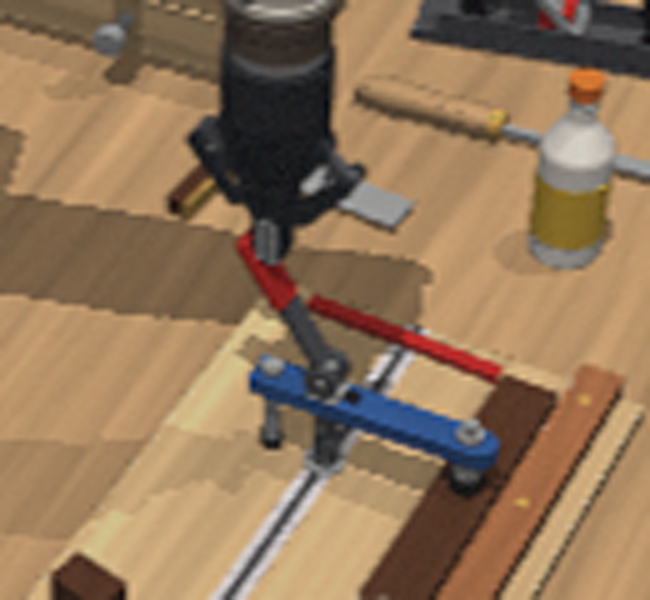

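Call:
{"method": "jog_arm", "body": {"jaw": [1,1,1,1,1,1,1,1], "linear": [[-0.004,0.001,0.005],[-0.009,0.002,0.01],[-0.014,0.002,0.015],[-0.019,0.002,0.021],[-0.023,0.002,0.027],[-0.027,0.002,0.033],[-0.03,0.002,0.039],[-0.033,0.002,0.045]], "delta_rot": [[0,0,0],[0,0,0],[0,0,0],[0,0,0],[0,0,0],[0,0,0],[0,0,0],[0,0,0]]}}

```text
clock: 7.93
eef_pos: [0.4995, 0.1544, 0.1665]
tool_rot: [1.0, -0.023, -0.001, 0.0]
ft_force: [-0.4, 0.5, 2.6]
grip_width: -0.0001
```

```bash
python3 - <<'E'
from workcell import bot
from h import *
u=np.array([np.cos(.037),-np.sin(.037)]); s=np.array([.582,.1525]); T=[]
for th in np.radians([24,18,12,7.6,5]):
    f=-.107*np.cos(th)+.006*np.sin(th)+.0145; z=.1076+.107*np.sin(th)+.006*np.cos(th)+.017
    T.append([*(s+f*u),z])
plan(bot,T,-.037)
im2,d=bot.camera("scene");a=cv2.resize(im2[110:230,290:420,::-1],None,fx=5,fy=5,interpolation=cv2.INTER_CUBIC);cv2.imwrite(f"pics/s9.png",a)
E
```

```text
clock 7.9333 pos [0.4995 0.1544 0.1665] yaw -0.045 tilt [-0.001 -0.    -1.   ] F [-0.4   0.48  2.63] w -0.0001
delta tool [ 0.0017 -0.0011 -0.0071] rotz deg -0.5
delta tool [-0.0029 -0.0011  0.0031] rotz deg -0.5
delta tool [-0.0064 -0.0011  0.0138] rotz deg -0.5
delta tool [-0.0082 -0.0011  0.0218] rotz deg -0.5
delta tool [-0.009  -0.001   0.0266] rotz deg -0.5
```

View pics/s9.png

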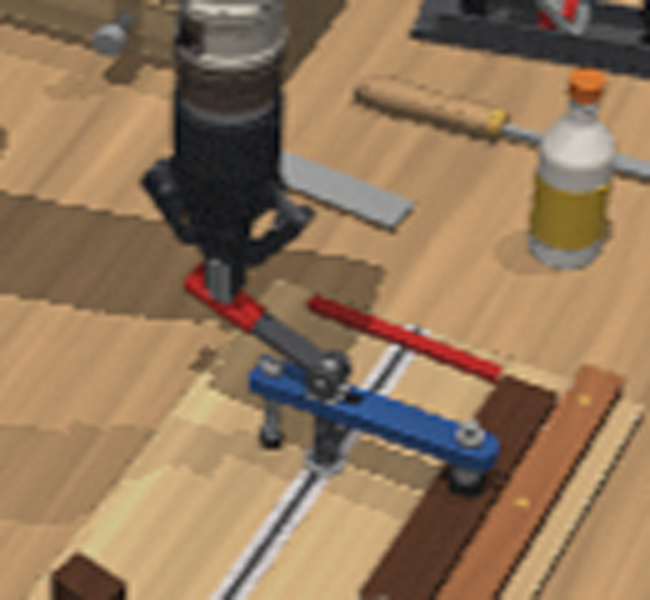

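Good tracking. Down to just past the stop.

Call:
{"method": "jog_arm", "body": {"jaw": [1,1,1,1,1,1,1,1], "linear": [[-0.002,0,0.004],[-0.003,0,0.008],[-0.005,0,0.012],[-0.006,0,0.016],[-0.007,0,0.019],[-0.007,0,0.022],[-0.007,0,0.023],[-0.007,0,0.023]], "delta_rot": [[0,0,0],[0,0,0],[0,0,0],[0,0,0],[0,0,0],[0,0,0],[0,0,0],[0,0,0]]}}

```text
clock: 8.65
eef_pos: [0.4928, 0.1548, 0.1438]
tool_rot: [1.0, -0.022, -0.001, 0.0]
ft_force: [0.0, -0.0, -0.2]
grip_width: 0.0
```

```bash
python3 - <<'E'
from workcell import bot
from h import *
u=np.array([np.cos(.037),-np.sin(.037)]); s=np.array([.582,.1525]); T=[]
for th in np.radians([12,7.6,5]):
    f=-.107*np.cos(th)+.006*np.sin(th)+.0145; z=.1076+.107*np.sin(th)+.006*np.cos(th)+.017
    T.append([*(s+f*u),z])
plan(bot,T,-.037)
im2,d=bot.camera("scene");a=cv2.resize(im2[110:230,290:420,::-1],None,fx=5,fy=5,interpolation=cv2.INTER_CUBIC);cv2.imwrite(f"pics/s10.png",a)
E
```

```text
clock 8.65 pos [0.4928 0.1548 0.1438] yaw -0.045 tilt [-0.001 -0.    -1.   ] F [ 0.02 -0.03 -0.22] w 0.0
delta tool [ 0.0003 -0.001  -0.009 ] rotz deg -0.5
delta tool [-0.0015 -0.001  -0.0009] rotz deg -0.5
delta tool [-0.0023 -0.001   0.0039] rotz deg -0.5
```

View pics/s10.png

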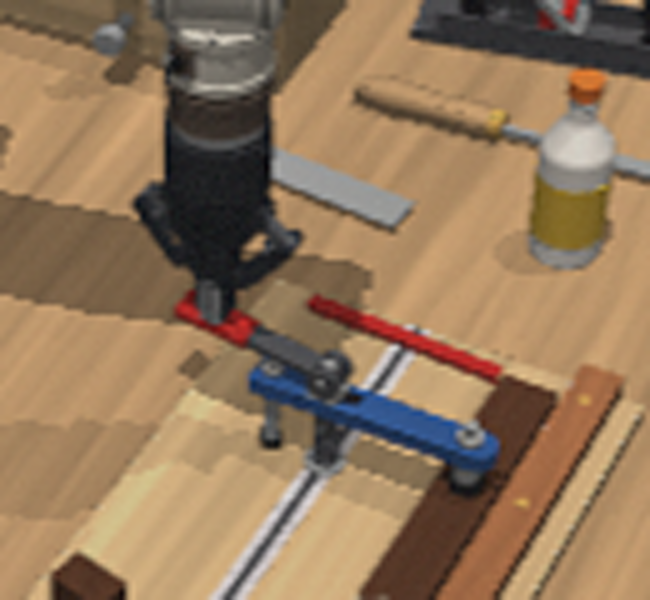

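Call:
{"method": "jog_arm", "body": {"jaw": [1,1,1,1,1,1,1,1], "linear": [[0,0,0.001],[0,0,0.002],[0,0,0.003],[0,0,0.004],[0,0,0.005],[0,0,0.005],[0,0,0.005],[0,0,0.005]], "delta_rot": [[0,0,0],[0,0,0],[0,0,0],[0,0,0],[0,0,0],[0,0,0],[0,0,0],[0,0,0]]}}

```text
clock: 9.37
eef_pos: [0.493, 0.155, 0.1408]
tool_rot: [1.0, -0.022, 0.0, -0.0]
ft_force: [-5.1, -1.5, 11.7]
grip_width: -0.0003
```

Call:
{"method": "jog_arm", "body": {"jaw": [1,1,1,1,1,1,1,1], "linear": [[0,0,0.001],[0,0,0.002],[0,0,0.002],[0,0,0.002],[0,0,0.002],[0,0,0.002],[0,0,0.002],[0,0,0.002]], "delta_rot": [[0,0,0],[0,0,0],[0,0,0],[0,0,0],[0,0,0],[0,0,0],[0,0,0],[0,0,0]]}}

```text
clock: 10.03
eef_pos: [0.4928, 0.1551, 0.1397]
tool_rot: [1.0, -0.022, 0.0, -0.0]
ft_force: [-7.0, -1.1, 16.8]
grip_width: 0.0003
```

Call:
{"method": "jog_arm", "body": {"jaw": [1,1,1,1,1,1,1,1], "linear": [[0,0,-0.005],[0,0,-0.02],[0,0,-0.05],[-0.01,0,-0.08],[-0.03,0.01,-0.11],[-0.05,0.03,-0.13],[-0.08,0.05,-0.15],[-0.11,0.08,-0.16]], "delta_rot": [[0,0,0],[0,0,0],[0,0,0],[0,0,0],[0,0,0],[0,0,0],[0,0,0],[0,0,0]]}}

```text
clock: 10.7
eef_pos: [0.3815, 0.0815, 0.299]
tool_rot: [1.0, -0.022, 0.002, -0.001]
ft_force: [0.4, -1.4, 0.5]
grip_width: 0.0001
```

Call:
{"method": "jog_arm", "body": {"jaw": [1,1,1,1,1,1,1,1], "linear": [[0,0.03,0],[0,0.06,0],[0,0.09,0],[0,0.12,0],[0,0.15,0],[0,0.17,0],[0,0.17,0],[0,0.17,0]], "delta_rot": [[0,0,0],[0,0,0],[0,0,0],[0,0,0],[0,0,0],[0,0,0],[0,0,0],[0,0,0]]}}

```text
clock: 11.37
eef_pos: [0.3734, -0.0894, 0.2967]
tool_rot: [1.0, -0.024, -0.0, -0.0]
ft_force: [-0.3, -0.4, 0.4]
grip_width: 0.0001
```

```bash
python3 - <<'E'
from workcell import bot
from h import *
plan(bot,[.4,0,.3])
for n in("scene","top"):
    im,d=bot.camera(n); np.savez(n+"11.npz",im=im,d=d)
    s=im[150:230,320:426] if n=="scene" else im[125:220,225:355]
    cv2.imwrite(f"pics/{n}11.png",cv2.resize(s[:,:,::-1],None,fx=6,fy=6,interpolation=cv2.INTER_CUBIC))
c=bot.calibration("scene"); z=np.load("scene11.npz");P=cloud(c,z['d']);hsv=cv2.cvtColor(z['im'],cv2.COLOR_RGB2HSV)
m=((hsv[...,0]<6)|(hsv[...,0]>174))&(hsv[...,1]>150)&(hsv[...,2]>60)&(P[...,2]>.09)&(P[...,2]<.24)
m[:150]=0;m[230:]=0;m[:,:320]=0;m[:,426:]=0
p=P[m];print(m.sum(),p.mean(0),p.min(0),p.max(0)); l=np.polyfit(p[:,0],p[:,2],1);print("lever slope rad",np.arctan(l[0]))
# bystander drift: image diffs vs start
for n in("scene","top"):
    a=np.load(n+"0.npz")['im'].astype(int);b=np.load(n+"11.npz")['im'].astype(int);cv2.imwrite(f"pics/d{n}.png",np.abs(a-b).max(2).clip(0,255).astype(np.uint8))
E
```

```text
clock 11.3667 pos [ 0.3734 -0.0894  0.2967] yaw -0.048 tilt [-0.  0. -1.] F [-0.33 -0.38  0.36] w 0.0001
delta tool [ 0.0223 -0.0906 -0.0033] rotz deg None
88 [0.49355874 0.15394799 0.12187597] [0.46513158 0.14050194 0.10560963] [0.52349565 0.17235158 0.13047879]
lever slope rad -0.07944292650710623
```

View pics/top11.png

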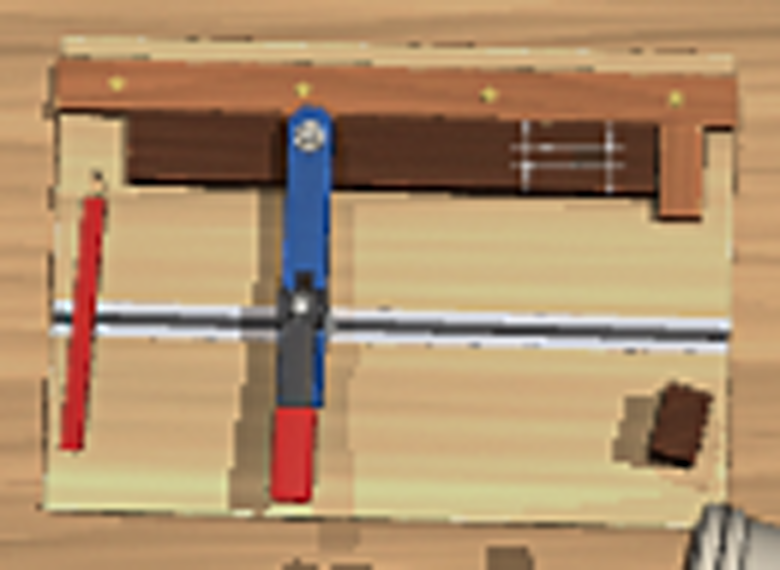

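View pics/scene11.png

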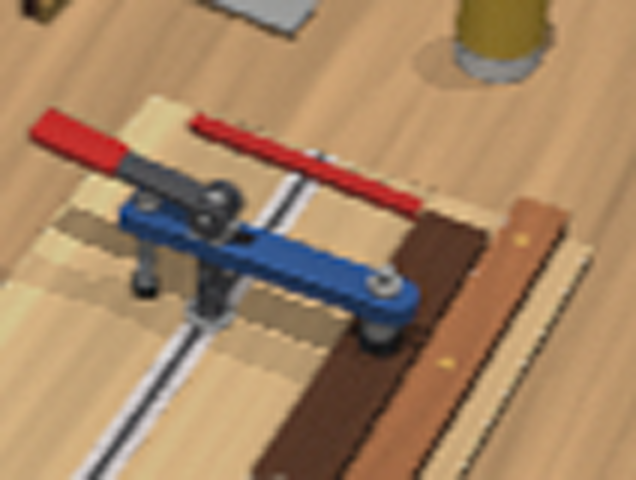

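View pics/dtop.png

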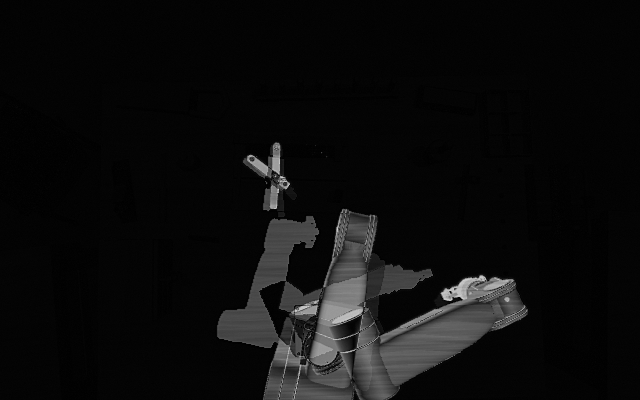

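```bash
python3 - <<'E'
from workcell import bot
from h import *
c=bot.calibration("top"); q=lambda x,y:(225+x/6,125+y/6)
n=ray(c,*q(309,133),.105)[0]; e=ray(c,*q(292,500),.128)[0]; s=ray(c,*q(302,303),.118)[0]
print(n,s,e,"swing",np.arctan2(*(n-s)[[1,0]])+.037,np.arctan2(*(n-e)[[1,0]])+.037, "lever xy len",np.hypot(*(e-s)[:2]))
E
```

```text
[0.69153448 0.14682424 0.105     ] [0.58370957 0.15188506 0.118     ] [0.46226777 0.15910632 0.128     ] swing -0.009901097759272212 -0.016519958652714217 lever xy len 0.12165631024086454
```

```bash
python3 -c "
from workcell import bot
bot.job_done(); print(bot.get_obs()['clock'])"
```

```text
the job is handed in; nothing more can be done
the job is handed in; nothing more can be done
```

I pushed the blue strap round with the shut fingertips until it lay straight across the rail. I backed off with the lever still up, then pushed the red lever down to its stop and moved the arm clear. The job is handed in, at about 11.5 s on the clock; no verdict was reported.

**Last checks:**
- **Strap:** the last top-camera picture gives a swing of about -0.01 to -0.02 rad. An earlier scene-camera reading, after I backed off and before the lever was pushed, gave -0.06. That camera's reading at the start was about 0.08 rad lower than the top camera's, so I trust the top one. All are within 0.15.
- **Lever:** it sat firmly on its stop, with the upward push on the tool rising to about 17 N while it barely moved. The scene depth put its slope at about 4.6° instead of the stated 7.6°, which I put down to noise.
- **Surroundings:** comparing the top picture with the first one shows only the clamp, the arm and its shadow changed. I saw no movement of the rail or any of the tools.
- **Not measured:** I could not read the strap's force on the rail. I infer it from the lever being fully down and the foot resting on the rail.

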